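Tare the empty bowl on the packing-room scale

TASK

Honey sweets are about to be weighed into the empty blue bowl. Set the empty bowl down gently, upright, in the middle of the scale's pan and let go of it; then, with the bowl standing free on the pan, press the scale's green tare button all the way down and release it. Leave the bowl that is already full of sweets where it stands.

Things in the scene. Friction and masses are not known exactly. Their poses are not given: they have to be found in the camera images.
- bowl: The empty bowl, to be placed: blue ceramic, loose, about 120 g, round and straight-sided like a small ramekin, 58 mm across outside, 42 mm high, walls 4 mm, floor 5 mm thick; open on top, the blue floor can be seen. Origin: centre of its underside, z up. It stands on the table at the start; grasp it across its diameter from above.
- full_bowl: Bystander: a bowl of the same shape, size and colour, heaped with round orange honey sweets that reach about 51 mm high, loose, about 190 g. Origin: centre of its underside. The two bowls stand side by side, either may be the left one. Leave it alone.
- pan (a point): Centre of the top of the scale's square steel pan (150 x 150 mm), 46 mm above the table; the scale does not move when pushed, is turned up to 17 degrees. Axes: z up; x across the pan, away from the robot; y to the left. In front (-x) of the pan the white housing, 170 mm wide, top 38 mm above the table, carries a dark display and the tare button.
- tare (a joint): The scale's only button: round, green, 28 mm across, in a round grey collar (44 mm across, top 50 mm above the table). Its vertical axis lies at x = -112 mm, y = +45 mm from pan, along that point's axes. Its top is 60 mm above the table when up. Value in m: 0 up, 0.006 fully down. A spring returns it; it starts to move at 1.5 N, fully down takes 5 N.
There are look-alikes about, which are no part of the job. What is shaped like the bowl but yellow is not meant.

How it is judged:
By the outcome, as a careful person would: the job done as asked, in the order asked, and still so for the second after the job is handed in, with the robot touching nothing.
It also fails if it takes over 48 s, if anything falls off the work surface, if the arm or the gripper's body presses on something with over 40 N, if the wrist force passes 120 N, or if a joint passes its speed limit or range.

ROBOT

A 6-joint arm with a two-finger parallel gripper is mounted at the origin on the work surface. World frame = base frame: x ahead of the robot, y to its left, z up, the work surface at z = 0. Lengths are in m, angles in rad, forces in N, time in s.
With the tool pointing down it reaches from about 0.35 to 0.85 m from the base axis. Payload 8.1 kg.
Tool frame: the origin (TCP) lies at the very end of the fingers, on their centre line; the grasp point (between the pads) lies 19 mm behind it; x points along the fingers, y is the direction in which the jaws open and shut, and the axes are right-handed (so a half turn about x gives the same grasp; the last joint's range is limited). The gripper opens to 93 mm and grips with 3 to 60 N. Pads are 15 mm wide; open, the fingers measure 128 mm over their backs; the gripper's body (75 mm by 188 mm) begins 65 mm behind the grasp point.
Start: joints at [-1.285, 0.13, 1.488, -0, 1.523, -0.085], TCP at [0.217, -0.559, 0.219] pointing down, gripper open.
Joint ranges: [-2.96, 2.96], [-0.89, 2.26], [0.02, 2.5], [-1.34, 4.48], [0, 2.73], [-2.66, 2.66]. Speed limits (rad/s): [2.39, 2.39, 2.79, 3.14, 3.14, 3.14].

INTERFACE

Orientations are given as a rotation vector (axis times angle).
In Python, from plant import * gives the robot as it stands. The module is installed in compiled form; this text tells all that it offers.
- The arm moves only by the tool apply_moves, never from a script. Its argument "series" is a list of rows, each an object with "jaw": the gripper's target within -1 to 1 (shut at 1, half-way at 0, fully open at -1); "linear": the shift along the tool's x, y, z normalised to -1 to 1, where 1 is 0.6 m, a list of three; "roll": the turn about the tool's x normalised to -1 to 1, where 1 is 30 degrees. A call has 1 to 20 rows; each row is the pose to reach, as a shift and turn from the pose measured when the call began, along the tool's axes at that moment; what a row does not reach only later rows make up. A row lasts 1/8 s, in which the tool goes at most 62.5 mm and 10.7 degrees, less where a joint would pass 70% of its speed; a pose out of reach is approached as far as the arm can. A call with a number of a shift or a turn outside -1 to 1 is refused whole. A call with a gripper value outside its range is refused whole. The fingers move at their own pace and stop on an object; "force" is the grip in N (left out, the last holds). Time passes only in rows, so rows that repeat a pose let the fingers close. It gives the time, the measured TCP pose, the force and the opening at its end, in the units of the state.
- read_state(): the state, without advancing time (a new reading comes with each control period).
- read_camera(name): name is "scene" or "top" or "wrist"; returns a dict with "pixels" (400x640x3 uint8, blue, green, red), "intrinsics" (3x3 intrinsics, pixels), "rvec" (rotation vector, rad) and "tvec" (3), from world to camera coordinates, as OpenCV has them; the wrist camera has in their place "tool_from_camera" (4x4, takes a point from camera to tool coordinates, whose origin is the TCP and whose axes are the tool frame's). Camera axes: x right, y down, z forward; pixel columns grow to the right and rows downward; lengths in m; the calibration is good to about 2 mm. A picture is of the moment at which its call begins: read the wrist's pose just before it. There is no depth.
- close_job(): hands the job in, once; it reports no verdict.
The state is a dict: "t": time; "q": joint angles; "dq": joint speeds; "joint_torque": joint torques, N m; "tool_pos": TCP position; "orientation": TCP orientation; "force": force on the tool from outside, world axes, zero at the start; "wrist_torque": the same for the moment, N m; "opening": finger opening in m.
Only numpy, scipy, OpenCV 4.12 (cv2) and the standard library are available. Lean on these libraries where they do the work, as an engineer would, in place of code of your own. Each camera call takes 0.05 s, during which the arm holds its last target. There are 200 camera calls.

## Working session

There is one attempt and no reset: what is moved stays moved. The work goes in short steps, Python scripts to look and compute and a tool call to move; the robot and the scene stay as the last step left them, time stands still between calls to the robot, and variables do not carry over. Pictures are saved under pics/ and viewed, about 8 in all and at most 12, crops included, and the job is handed in when it is done.

Besides the shell and the picture viewer there is one more tool, called after ">>>" as a command line: name --argument value ..., lists and objects as JSON in quotes. apply_moves: Moves the arm, as the interface text tells. Its arguments: {"type":"object","properties":{"series":{"type":"array"},"force":{"type":"number"}},"required":["series"]}

```bash
mkdir -p pics && python3 - <<'E'
from plant import *
import cv2, numpy as np
s=read_state(); print({k:np.round(s[k],3).tolist() for k in s})
for n in("top","scene"):
    c=read_camera(n); cv2.imwrite(f"pics/{n}0.png",c["pixels"]); print(n,c["intrinsics"],c["rvec"],c["tvec"])
E
```

```text
{'t': 0.0, 'q': [-1.285, 0.131, 1.489, 0.0, 1.523, -0.085], 'dq': [0.002, -0.0, -0.002, 0.001, -0.001, -0.0], 'joint_torque': [0.001, -55.985, -49.176, 0.077, 0.036, -0.0], 'tool_pos': [0.217, -0.559, 0.218], 'orientation': [2.019, 0.381, -2.02], 'force': [-0.861, -0.069, -0.146], 'wrist_torque': [0.002, -0.026, -0.023], 'opening': 0.093}
top [[519.31578275   0.         318.91994334]
 [  0.         519.31578275 194.37442988]
 [  0.           0.           1.        ]] [ 2.14439533 -2.13505388  0.18410752] [-0.04590178  0.50906329  1.10269122]
scene [[503.31443969   0.         316.8011668 ]
 [  0.         503.31443969 193.67729398]
 [  0.           0.           1.        ]] [ 0.81610383  2.74962629 -0.80835288] [ 0.46715517 -0.18258643  1.44969652]
```

View pics/top0.png

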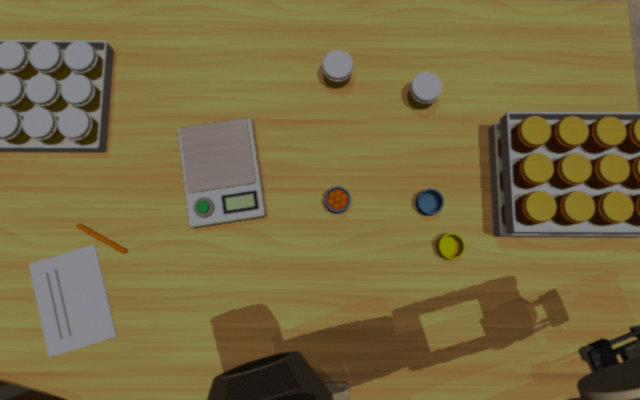

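View pics/scene0.png

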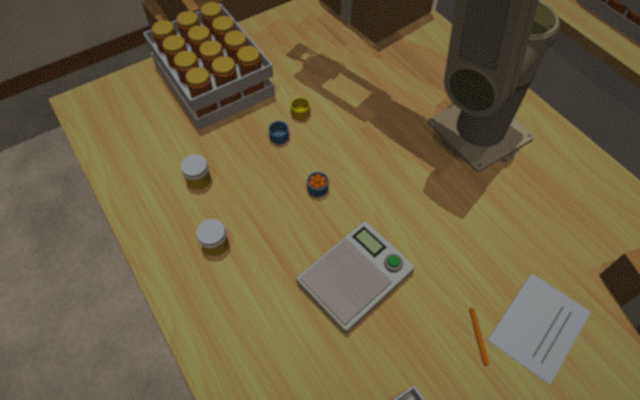

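The empty blue bowl is at top (429,202). Its look-alikes are the full bowl with orange sweets at (337,199) and the yellow bowl at (450,246). The scale pan centre is near (220,156), and the green button near (204,207). Next I measure these and take a close crop.

```bash
cat > h.py <<'E'
from plant import *
import cv2, numpy as np
from scipy.spatial.transform import Rotation as R
def cam(n):
    c=read_camera(n); return c["pixels"],c["intrinsics"],R.from_rotvec(np.ravel(c["rvec"])).as_matrix(),np.ravel(c["tvec"])
def toplane(uv,K,Rm,t,z):
    d=Rm.T@np.linalg.solve(K,[uv[0],uv[1],1]); o=-Rm.T@t
    return o+d*(z-o[2])/d[2]
def blob(im,lo,hi,near,rad=30):
    m=cv2.inRange(cv2.cvtColor(im,cv2.COLOR_BGR2HSV),lo,hi); k=np.zeros_like(m); cv2.circle(k,near,rad,255,-1)
    n,l,st,ce=cv2.connectedComponentsWithStats(m&k); i=1+np.argmax(st[1:,4])
    return ce[i],st[i],(l==i).astype(np.uint8)
def totool(d,s=None):
    s=s or read_state(); return R.from_rotvec(s["orientation"]).as_matrix().T@np.array(d)
E
python3 - <<'E'
from h import *
for n,b,y,f,g,p in(("top",(429,202),(450,246),(337,199),(204,207),(220,156)),("scene",(279,132),(300,108),(318,184),(394,262),(348,284))):
    im,K,Rm,t=cam(n)
    for nm,c,lo,hi,z in(("blue",b,(95,80,20),(125,255,255),.03),("full",f,(95,80,20),(125,255,255),.03),("yellow",y,(22,200,90),(32,255,255),.03),("green",g,(50,100,40),(85,255,255),.06)):
        try:
            ce,st,m=blob(im,lo,hi,c,22)
            h=cv2.convexHull(cv2.findContours(m,0,2)[0][0]); (u,v),r=cv2.minEnclosingCircle(h)
            print(n,nm,ce.round(1),st,"circ",round(u,1),round(v,1),round(r,1),toplane((u,v),K,Rm,t,z).round(4))
        except Exception as e: print(n,nm,e)
    if n=="top":
        # pan+housing light, low saturation
        hsv=cv2.cvtColor(im,cv2.COLOR_BGR2HSV); print(hsv[156,220],hsv[215,230],hsv[140,290])
        cv2.imwrite("pics/crop1.png",np.hstack([cv2.resize(im[170:260,310:470],None,fx=2.5,fy=2.5,interpolation=2),cv2.resize(im[110:235,175:270],(171,225),interpolation=2)]))
        cv2.imwrite("pics/crop1.png",np.hstack([cv2.resize(im[165:265,385:485],(400,400),interpolation=2),cv2.resize(im[112:232,162:282],(400,400),interpolation=2)]))
E
```

```text
top blue [429.3 201.7] [417 190  26  25 507] circ 429.5 202.2 13.1 [ 0.4947 -0.29    0.03  ]
top full [335.7 210.2] [328 208  18   5  24] circ 336.5 208.0 8.5 [ 0.4808 -0.0829  0.03  ]
top yellow [449.7 246. ] [439 233  26  26 428] circ 451.3 245.5 13.4 [ 0.399 -0.335  0.03 ]
top green [202.4 206.3] [197 201  12  12 118] circ 202.4 206.2 6.1 [0.4792 0.2077 0.06  ]
[ 13  33 122] [110  11 139] [ 23 132 133]
scene blue [278.5 132.2] [270 122  18  22 290] circ 278.2 132.4 10.7 [ 0.4999 -0.286   0.03  ]
scene full [317.5 191. ] [309 186  18  10  91] circ 317.5 188.0 8.7 [ 0.5096 -0.0703  0.03  ]
scene yellow [300.  108.6] [291 103  19  10  91] circ 300.0 105.5 9.1 [ 0.3954 -0.3382  0.03  ]
scene green [393.7 260.5] [389 256  11  10  92] circ 393.8 260.6 5.4 [0.4826 0.2103 0.06  ]
```

View pics/crop1.png

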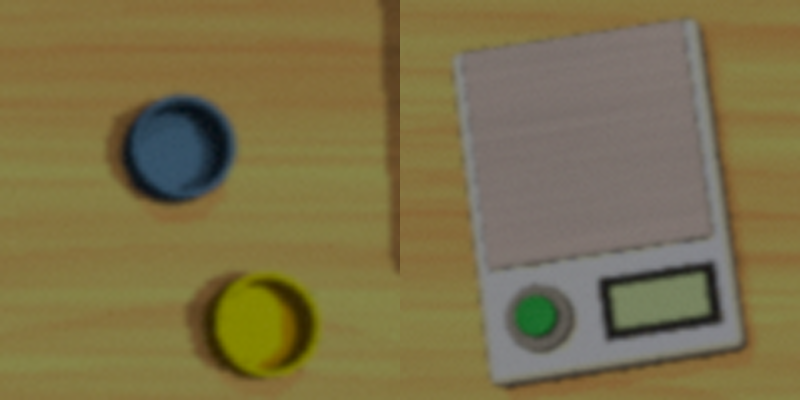

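The left crop shows the chosen bowl at top (429,202): blue and empty. The yellow bowl is at (451,246). The right crop shows the pan corners at crop pixels (460,54), (685,20), (712,236) and (492,270), and the button at (537,315).

```bash
python3 - <<'E'
from h import *
im,K,Rm,t=cam("top")
P=[toplane((162+.3*u,112+.3*v),K,Rm,t,.046) for u,v in((460,54),(685,20),(712,236),(492,270))]
P=np.array(P); print(P.round(4), P.mean(0).round(4),[np.linalg.norm(P[i]-P[i-1]).round(4) for i in range(4)])
dx=(P[0]+P[1]-P[2]-P[3]); dy=(P[0]+P[3]-P[1]-P[2])
y1=np.arctan2(dx[1],dx[0]);y2=np.arctan2(-dy[0],dy[1]); yaw=(y1+y2)/2;print(np.degrees([y1,y2]))
Rz=R.from_euler("z",yaw).as_matrix()
g=np.array([.4809,.209,.06]);print("pan from button",g-Rz@[-.112,.045,0],"button from pan",P.mean(0)+Rz@[-.112,.045,0])
s=read_state(); Rt=R.from_rotvec(s["orientation"]).as_matrix(); print(Rt.round(3))
E
```

```text
[[ 0.6588 -0.0007  0.046 ]
 [ 0.6835 -0.1524  0.046 ]
 [ 0.5351 -0.1686  0.046 ]
 [ 0.5115 -0.0232  0.046 ]] [ 0.5972 -0.0862  0.046 ] [np.float64(0.149), np.float64(0.1538), np.float64(0.1493), np.float64(0.1473)]
[7.45111053 9.2273224 ]
pan from button [0.5982423  0.18071954 0.06      ] button from pan [ 0.47989595 -0.05793874  0.046     ]
[[-0.     0.362 -0.932]
 [ 0.001 -0.932 -0.362]
 [-1.    -0.001 -0.   ]]
```

```bash
python3 - <<'E'
from h import *
im,K,Rm,t=cam("top")
P=np.array([toplane((162+.3*(u-400),112+.3*v),K,Rm,t,.046) for u,v in((460,54),(685,20),(712,236),(492,270))])
print(P.mean(0).round(4),[np.linalg.norm(P[i]-P[i-1]).round(4) for i in range(4)])
dx=(P[0]+P[1]-P[2]-P[3]); dy=(P[0]+P[3]-P[1]-P[2])
y1=np.arctan2(dx[1],dx[0]);y2=np.arctan2(-dy[0],dy[1]); yaw=(y1+y2)/2;print(np.degrees([y1,y2]))
Rz=R.from_euler("z",yaw).as_matrix()
g=np.array([.4809,.209,.06]);print("pan from button",g-Rz@[-.112,.045,0],"button from pan",P.mean(0)+Rz@[-.112,.045,0])
s=read_state()
for z in(.13,): print((totool(np.array([.4965,-.2885,z])-s["tool_pos"],s)/.6).round(4))
E
```

```text
[0.5957 0.1803 0.046 ] [np.float64(0.1496), np.float64(0.1523), np.float64(0.1497), np.float64(0.1459)]
[9.54658925 9.29672828]
pan from button [0.59875561 0.18294131 0.06      ] button from pan [0.47785702 0.20635569 0.046     ]
[ 0.1473 -0.2516 -0.597 ]
```

>>> apply_moves --series '[{"jaw": -1,"linear": [0,-0.083,-0.2],"roll": 0},{"jaw": -1,"linear": [0,-0.083,-0.2],"roll": 0},{"jaw": -1,"linear": [0,-0.168,-0.4],"roll": 0},{"jaw": -1,"linear": [0,-0.168,-0.4],"roll": 0},{"jaw": -1,"linear": [0,-0.252,-0.597],"roll": 0},{"jaw": -1,"linear": [0,-0.252,-0.597],"roll": 0},{"jaw": -1,"linear": [0,-0.252,-0.597],"roll": 0},{"jaw": -1,"linear": [0.08,-0.252,-0.597],"roll": 0},{"jaw": -1,"linear": [0.147,-0.252,-0.597],"roll": 0},{"jaw": -1,"linear": [0.147,-0.252,-0.597],"roll": 0},{"jaw": -1,"linear": [0.147,-0.252,-0.597],"roll": 0}]'

```text
t: 1.68
tool_pos: [0.4968, -0.2892, 0.1319]
orientation: [2.02, 0.377, -2.018]
force: [0.8, -0.8, 1.0]
opening: 0.0932
```

```bash
cat >> h.py <<'E'
def wrist(pts,name):
    s=read_state(); c=read_camera("wrist"); K=c["intrinsics"]; T=np.array(c["tool_from_camera"])
    Rt=R.from_rotvec(s["orientation"]).as_matrix()
    Rc=Rt@T[:3,:3]; o=Rt@T[:3,3]+s["tool_pos"]
    im=c["pixels"].copy(); cv2.imwrite(name.replace(".png","raw.png"),im)
    for p in pts:
        q=K@(Rc.T@(np.array(p)-o)); cv2.drawMarker(im,(int(q[0]/q[2]),int(q[1]/q[2])),(0,0,255),0,14)
    cv2.imwrite(name,im); return s,im,K,Rc.T,-Rc.T@o
def rnd(x): return np.round(x,4).tolist()
E
python3 - <<'E'
from h import *
s,im,K,Rm,t=wrist([(.4965,-.2885,.042)],"pics/w1.png")
print(rnd(s["tool_pos"]),rnd(s["orientation"]),s["t"],rnd(s["force"]))
E
```

```text
[0.4968, -0.2892, 0.1319] [2.02, 0.3774, -2.018] 1.675 [0.776, -0.8344, 1.0199]
```

View pics/w1.png

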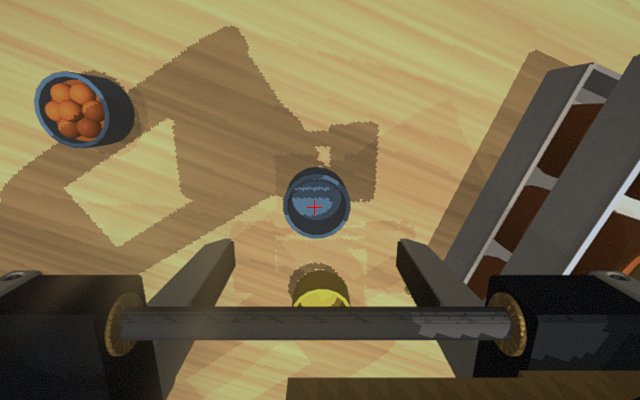

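The wrist view shows the empty bowl at (316,203) between the open fingers, with the full bowl at (75,110) and the yellow bowl behind at (320,290). I'll fit the rim.

```bash
python3 - <<'E'
from h import *
from scipy.optimize import minimize
s,im,K,Rm,t=wrist([],"pics/w2.png")
im=cv2.imread("pics/w2raw.png")
hsv=cv2.cvtColor(im,cv2.COLOR_BGR2HSV)
m=cv2.inRange(hsv,(90,40,15),(130,255,255)); k=np.zeros_like(m); cv2.circle(k,(316,203),55,255,-1); m=cv2.morphologyEx(m&k,cv2.MORPH_OPEN,np.ones((3,3)))
n,l,st,ce=cv2.connectedComponentsWithStats(m); i=1+np.argmax(st[1:,4]); print(st[i])
cs=max(cv2.findContours((l==i).astype(np.uint8),0,2)[0],key=len); H=cv2.convexHull(cs)
a=np.linspace(0,2*np.pi,60)
def sil(x):
    P=np.array([[x[0]+.029*np.cos(b),x[1]+.029*np.sin(b),z] for z in(0,.042) for b in a])
    q=(K@(Rm@P.T+t[:,None])); return (q[:2]/q[2]).T.astype(np.float32)
def cost(x):
    A=np.zeros((400,640),np.uint8)
    cv2.fillConvexPoly(A,np.round(cv2.convexHull(sil(x))*16).astype(np.int32),255,cv2.LINE_AA,4)
    B=np.zeros_like(A); cv2.fillConvexPoly(B,H,255)
    return np.abs(A.astype(float)-B).sum()/255
r=minimize(cost,[.4965,-.2885],method="Nelder-Mead",options=dict(initial_simplex=[[.4965,-.2885],[.503,-.2885],[.4965,-.282]]))
print(r.x,r.fun,len(sil(r.x)),"cam",(-Rm.T@t).round(3))
print("to grasp z.012",(totool(np.r_[r.x,.012]-s["tool_pos"],s)/.6).round(4))
v=cv2.convexHull(sil(r.x)).astype(np.int32); cv2.polylines(im,[v],1,(0,0,255)); cv2.drawContours(im,[H],0,(0,255,0))
cv2.imwrite("pics/w2c.png",cv2.resize(im[140:260,250:390],None,fx=4,fy=4,interpolation=0))
E
```

```text
[ 283  174   66   64 2413]
[ 0.49655059 -0.29067418] 647.9254901960784 120 cam [ 0.57  -0.261  0.299]
to grasp z.012 [0.2012 0.0008 0.0023]
```

View pics/w2c.png

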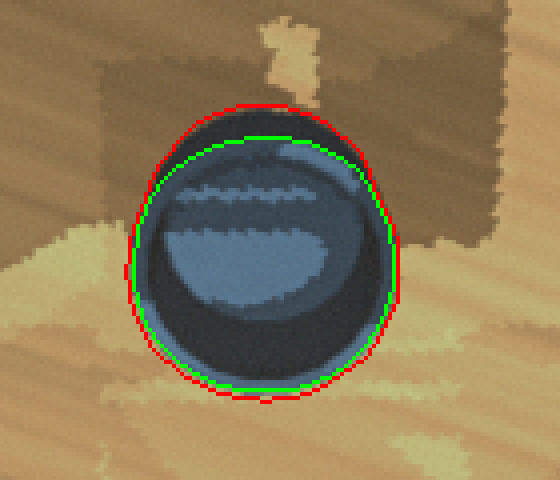

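The red fitted silhouette follows the whole bowl to within about 1 px, so the TCP is centred over it to about 1.5 mm. I'll descend and grip.

>>> apply_moves --force 12 --series '[{"jaw": -1,"linear": [0.08,0.001,0.002],"roll": 0},{"jaw": -1,"linear": [0.14,0.001,0.002],"roll": 0},{"jaw": -1,"linear": [0.18,0.001,0.002],"roll": 0},{"jaw": -1,"linear": [0.2,0.001,0.002],"roll": 0},{"jaw": -1,"linear": [0.2,0.001,0.002],"roll": 0},{"jaw": 0,"linear": [0.2,0.001,0.002],"roll": 0},{"jaw": 0.5,"linear": [0.2,0.001,0.002],"roll": 0},{"jaw": 1,"linear": [0.2,0.001,0.002],"roll": 0},{"jaw": 1,"linear": [0.2,0.001,0.002],"roll": 0},{"jaw": 1,"linear": [0.2,0.001,0.002],"roll": 0},{"jaw": 1,"linear": [0.2,0.001,0.002],"roll": 0},{"jaw": 1,"linear": [0.2,0.001,0.002],"roll": 0}]'

```text
t: 3.28
tool_pos: [0.4972, -0.2908, 0.0133]
orientation: [2.021, 0.376, -2.015]
force: [-1.0, 1.6, 5.3]
opening: 0.0581
```

>>> apply_moves --series '[{"jaw": 1,"linear": [-0.02,0,0],"roll": 0},{"jaw": 1,"linear": [-0.06,0,0],"roll": 0},{"jaw": 1,"linear": [-0.12,0,0],"roll": 0},{"jaw": 1,"linear": [-0.18,0,0],"roll": 0},{"jaw": 1,"linear": [-0.23,0,0],"roll": 0},{"jaw": 1,"linear": [-0.23,0,0],"roll": 0},{"jaw": 1,"linear": [-0.23,0,0],"roll": 0}]'

```text
t: 4.15
tool_pos: [0.4963, -0.2903, 0.1503]
orientation: [2.021, 0.376, -2.016]
force: [-0.1, -0.0, -1.5]
opening: 0.0586
```

```bash
python3 - <<'E'
from h import *
s=read_state(); print(rnd(s["tool_pos"]),s["opening"],rnd(s["force"]))
for z in (.15,.0605):print((totool(np.array([.5965,.1810,z])-s["tool_pos"],s)/.6).round(4))
s,*_=wrist([],"pics/w3.png")
E
```

```text
[0.4963, -0.2903, 0.1503] 0.05856889878719481 [-0.0802, -0.0492, -1.5401]
[-1.000e-04 -6.718e-01 -4.399e-01]
[ 0.1491 -0.6721 -0.4397]
```

View pics/w3.png

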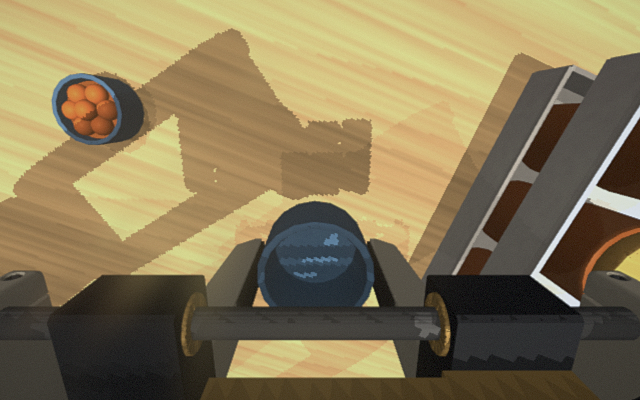

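The bowl is held upright between the fingers, rim around (316,265), and the full bowl at (87,108) is undisturbed. I'll carry it over the pan.

>>> apply_moves --series '[{"jaw": 1,"linear": [0,-0.03,-0.02],"roll": 0},{"jaw": 1,"linear": [0,-0.09,-0.059],"roll": 0},{"jaw": 1,"linear": [0,-0.15,-0.098],"roll": 0},{"jaw": 1,"linear": [0,-0.21,-0.138],"roll": 0},{"jaw": 1,"linear": [0,-0.27,-0.177],"roll": 0},{"jaw": 1,"linear": [0,-0.33,-0.216],"roll": 0},{"jaw": 1,"linear": [0,-0.39,-0.255],"roll": 0},{"jaw": 1,"linear": [0,-0.45,-0.295],"roll": 0},{"jaw": 1,"linear": [0,-0.51,-0.334],"roll": 0},{"jaw": 1,"linear": [0,-0.57,-0.373],"roll": 0},{"jaw": 1,"linear": [0,-0.63,-0.412],"roll": 0},{"jaw": 1,"linear": [0,-0.66,-0.432],"roll": 0},{"jaw": 1,"linear": [0,-0.672,-0.44],"roll": 0},{"jaw": 1,"linear": [0,-0.672,-0.44],"roll": 0},{"jaw": 1,"linear": [0,-0.672,-0.44],"roll": 0}]'

```text
t: 6.08
tool_pos: [0.596, 0.1802, 0.1494]
orientation: [2.02, 0.376, -2.019]
force: [0.1, -0.2, -0.4]
opening: 0.0584
```

```bash
python3 - <<'E'
from h import *
yaw=np.radians(9.4);Rz=R.from_euler("z",yaw).as_matrix(); c=np.array([.597,.1815,.046])
pts=[c+Rz@[a,b,0] for a,b in((.075,.075),(.075,-.075),(-.075,.075),(-.075,-.075),(0,0))]+[c+Rz@[-.112,.045,.014]]
s,im,K,Rm,t=wrist(pts,"pics/w4.png")
print(rnd(s["tool_pos"]),s["opening"],rnd(s["force"]))
E
```

```text
[0.596, 0.1802, 0.1494] 0.05844457923572956 [0.0529, -0.1838, -0.4017]
```

View pics/w4.png

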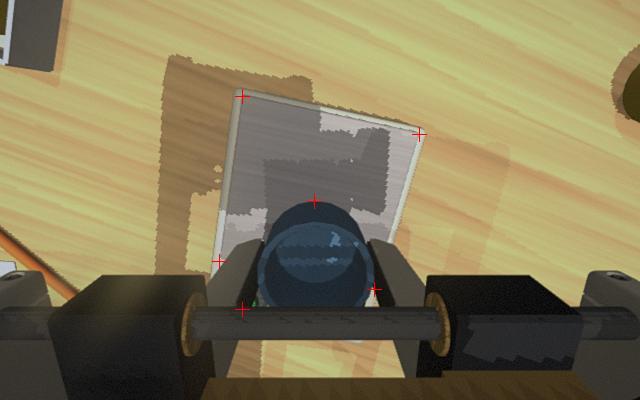

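The projected pan corners and centre agree with the image within about 2 px: (242,96), (420,133) and centre (315,201). Lowering gently.

>>> apply_moves --series '[{"jaw": 1,"linear": [0.04,-0.001,-0.002],"roll": 0},{"jaw": 1,"linear": [0.08,-0.001,-0.002],"roll": 0},{"jaw": 1,"linear": [0.11,-0.001,-0.002],"roll": 0},{"jaw": 1,"linear": [0.13,-0.001,-0.002],"roll": 0},{"jaw": 1,"linear": [0.138,-0.001,-0.002],"roll": 0},{"jaw": 1,"linear": [0.142,-0.001,-0.002],"roll": 0},{"jaw": 1,"linear": [0.145,-0.001,-0.002],"roll": 0},{"jaw": 1,"linear": [0.145,-0.001,-0.002],"roll": 0},{"jaw": 1,"linear": [0.145,-0.001,-0.002],"roll": 0}]'

```text
t: 7.25
tool_pos: [0.5974, 0.1812, 0.0629]
orientation: [2.021, 0.376, -2.018]
force: [-0.4, -0.9, -1.3]
opening: 0.0583
```

3.6 mm to go. Small steps.

>>> apply_moves --series '[{"jaw": 1,"linear": [0.002,0,0],"roll": 0},{"jaw": 1,"linear": [0.004,0,0],"roll": 0},{"jaw": 1,"linear": [0.005,0,0],"roll": 0},{"jaw": 1,"linear": [0.006,0,0],"roll": 0},{"jaw": 1,"linear": [0.006,0,0],"roll": 0},{"jaw": 1,"linear": [0.006,0,0],"roll": 0}]'

```text
t: 8.0
tool_pos: [0.5974, 0.1812, 0.0594]
orientation: [2.021, 0.376, -2.018]
force: [-1.0, -0.1, 0.7]
opening: 0.0588
```

>>> apply_moves --series '[{"jaw": 1,"linear": [0.001,0,0],"roll": 0},{"jaw": 1,"linear": [0.001,0,0],"roll": 0},{"jaw": 1,"linear": [0.001,0,0],"roll": 0}]'

```text
t: 8.38
tool_pos: [0.5974, 0.1812, 0.0593]
orientation: [2.021, 0.376, -2.018]
force: [-3.9, -1.7, 6.2]
opening: 0.0583
```

Contact is felt (about 6 N up). Opening gradually, then lifting straight up.

>>> apply_moves --series '[{"jaw": -0.2,"linear": [0,0,0],"roll": 0},{"jaw": -0.3,"linear": [0,0,0],"roll": 0},{"jaw": -0.5,"linear": [0,0,0],"roll": 0},{"jaw": -0.8,"linear": [0,0,0],"roll": 0},{"jaw": -1,"linear": [0,0,0],"roll": 0},{"jaw": -1,"linear": [0,0,0],"roll": 0},{"jaw": -1,"linear": [-0.02,0,0],"roll": 0},{"jaw": -1,"linear": [-0.08,0,0],"roll": 0},{"jaw": -1,"linear": [-0.16,0,0],"roll": 0},{"jaw": -1,"linear": [-0.16,0,0],"roll": 0},{"jaw": -1,"linear": [-0.16,0,0],"roll": 0}]'

```text
t: 9.75
tool_pos: [0.5974, 0.1813, 0.1559]
orientation: [2.022, 0.376, -2.017]
force: [-0.5, 0.7, -0.6]
opening: 0.0929
```

```bash
python3 - <<'E'
from h import *
c=np.array([.597,.1815,.046])
s,im,K,Rm,t=wrist([c,c+[0,0,.042]],"pics/w5.png")
Rz=R.from_euler("z",np.radians(9.4)).as_matrix()
b=c+Rz@[-.112,.045,0]; b=(b+[.4809,.209,0])/2; b[2]=.11
print(rnd(s["tool_pos"]),s["opening"],b.round(4),(totool(b-s["tool_pos"],s)/.6).round(4))
E
```

```text
[0.5974, 0.1813, 0.1559] 0.0929143551706754 [0.48   0.2083 0.11  ] [ 0.0759 -0.1126  0.1664]
```

View pics/w5.png

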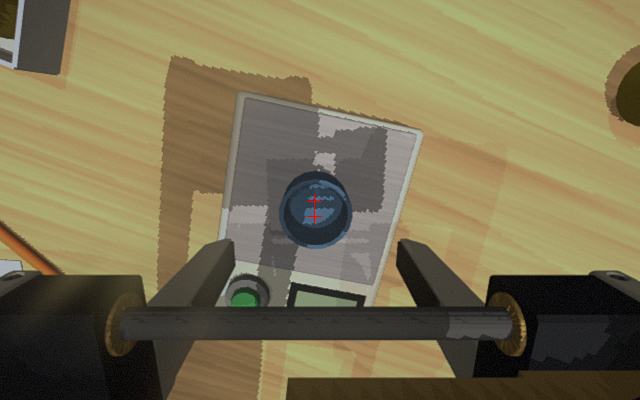

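The bowl stands upright and centred at (316,212); the button shows at (244,298). I'll move over the button with the jaws shut.

>>> apply_moves --force 20 --series '[{"jaw": -1,"linear": [0,-0.04,0.06],"roll": 0},{"jaw": 0,"linear": [0,-0.08,0.12],"roll": 0},{"jaw": 1,"linear": [0,-0.113,0.166],"roll": 0},{"jaw": 1,"linear": [0,-0.113,0.166],"roll": 0},{"jaw": 1,"linear": [0.06,-0.113,0.166],"roll": 0},{"jaw": 1,"linear": [0.11,-0.113,0.166],"roll": 0},{"jaw": 1,"linear": [0.11,-0.113,0.166],"roll": 0},{"jaw": 1,"linear": [0.11,-0.113,0.166],"roll": 0},{"jaw": 1,"linear": [0.11,-0.113,0.166],"roll": 0}]'

```text
t: 10.92
tool_pos: [0.4807, 0.2087, 0.0901]
orientation: [2.023, 0.376, -2.017]
force: [0.5, 0.1, 0.5]
opening: 0.0171
```

```bash
python3 - <<'E'
from h import *
s,im,K,Rm,t=wrist([(.48,.2083,.06)],"pics/w6.png")
print(rnd(s["tool_pos"]),s["opening"],rnd(s["force"]))
E
```

```text
[0.4807, 0.2087, 0.0901] 0.01712249927097799 [0.5319, 0.0898, 0.527]
```

View pics/w6.png

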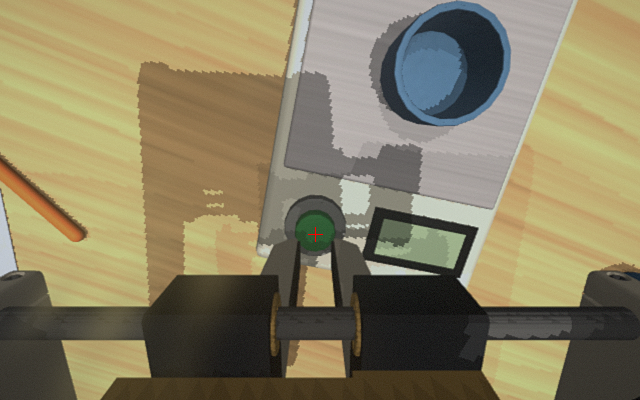

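The marker sits on the button centre (315,233), and the bowl is free on the pan at (450,63). Letting the jaws shut fully and descending to just above the button.

>>> apply_moves --series '[{"jaw": 1,"linear": [0,0,0],"roll": 0},{"jaw": 1,"linear": [0,0,0],"roll": 0},{"jaw": 1,"linear": [0,0,0],"roll": 0},{"jaw": 1,"linear": [0.02,0,0],"roll": 0},{"jaw": 1,"linear": [0.04,0,0],"roll": 0},{"jaw": 1,"linear": [0.045,0,0],"roll": 0},{"jaw": 1,"linear": [0.045,0,0],"roll": 0},{"jaw": 1,"linear": [0.045,0,0],"roll": 0}]'

```text
t: 11.98
tool_pos: [0.4809, 0.2088, 0.0633]
orientation: [2.023, 0.376, -2.016]
force: [-0.3, -0.4, 1.1]
opening: 0.0003
```

>>> apply_moves --series '[{"jaw": 1,"linear": [0.004,0,0],"roll": 0},{"jaw": 1,"linear": [0.008,0,0],"roll": 0},{"jaw": 1,"linear": [0.011,0,0],"roll": 0},{"jaw": 1,"linear": [0.014,0,0],"roll": 0},{"jaw": 1,"linear": [0.014,0,0],"roll": 0},{"jaw": 1,"linear": [0.014,0,0],"roll": 0}]'

```text
t: 12.72
tool_pos: [0.4813, 0.2089, 0.0552]
orientation: [2.024, 0.376, -2.016]
force: [2.1, -0.0, 3.1]
opening: 0.0006
```

>>> apply_moves --series '[{"jaw": 1,"linear": [0.002,0,0],"roll": 0},{"jaw": 1,"linear": [0.004,0,0],"roll": 0},{"jaw": 1,"linear": [0.004,0,0],"roll": 0},{"jaw": 1,"linear": [0.004,0,0],"roll": 0}]'

```text
t: 13.22
tool_pos: [0.4815, 0.2089, 0.0541]
orientation: [2.024, 0.376, -2.015]
force: [-5.2, -1.4, 15.6]
opening: 0.0007
```

15.6 N at 54 mm means it has reached the hard stop, above the 50 mm collar, so the button is fully down. Releasing and retreating straight up.

>>> apply_moves --series '[{"jaw": 1,"linear": [-0.01,0,0],"roll": 0},{"jaw": 1,"linear": [-0.05,0,0],"roll": 0},{"jaw": 1,"linear": [-0.12,0,0],"roll": 0},{"jaw": 1,"linear": [-0.2,0,0],"roll": 0},{"jaw": 1,"linear": [-0.25,0,0],"roll": 0},{"jaw": 1,"linear": [-0.25,0,0],"roll": 0},{"jaw": 1,"linear": [-0.25,0,0],"roll": 0},{"jaw": 1,"linear": [-0.25,0,0],"roll": 0}]'

```text
t: 14.22
tool_pos: [0.4796, 0.2085, 0.2018]
orientation: [2.02, 0.376, -2.019]
force: [1.2, -0.3, -0.3]
opening: 0.0001
```

```bash
python3 - <<'E'
from h import *
s=read_state();print(s["t"],rnd(s["tool_pos"]),rnd(s["force"]))
a,*_=cam("scene"); cv2.imwrite("pics/end.png",cv2.resize(a[80:380,240:560],(640,600),interpolation=2))
E
```

```text
14.225 [0.4796, 0.2085, 0.2018] [1.2369, -0.275, -0.3064]
```

View pics/end.png

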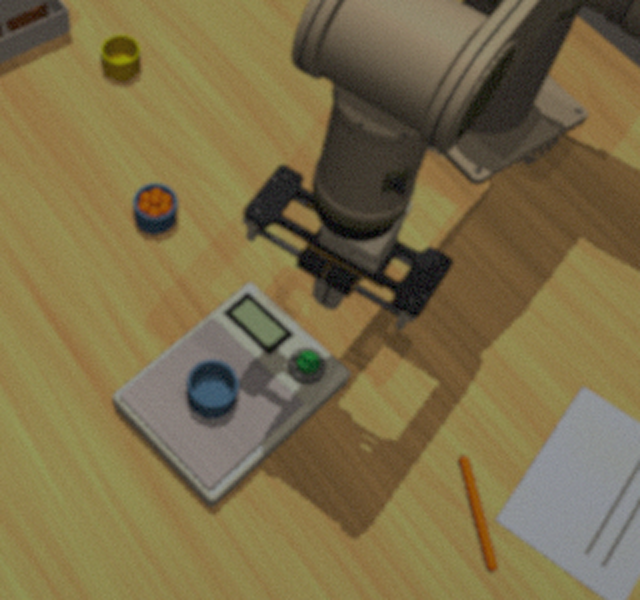

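The bowl (213,388) stands upright mid-pan, the button (308,362) is up, and the full bowl (155,208) is untouched. The arm is clear.

```bash
python3 -c "
from plant import *
print(close_job())"
```

```text
the job is handed in; nothing more can be done
None
```

I set the empty blue bowl upright in the middle of the scale's pan and let go of it. Then I pressed the green tare button fully down and released it, and handed the job in at about 14 s of the 48 s allowed.

- **Bowl placement:** I released at the first contact (about 6 N). The wrist picture after release showed the bowl upright and within about 1–2 mm of the pan centre.
- **Tare press:** the fingertips reached 54.1 mm above the table with 15.6 N pushing back. The button's bottom is at 54 mm, so this is its hard stop. I did not read the joint value directly.
- **Final picture:** the bowl stands free on the pan, the button appears up, and the full bowl and yellow bowl are where they were. The arm is clear at 0.20 m.

No check failed. The pan centre worked out from its corners and from the button differed by about 4 mm; I used the middle, and the wrist picture over the pan agreed with it. I viewed 10 pictures.

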